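# Lay the breakfast tray for a boiled egg

## Robot

A 6-joint arm with a two-finger parallel gripper is mounted at the origin on the work surface. World frame = base frame: x ahead of the robot, y to its left, z up, the work surface at z = 0. Lengths are in mm, angles in rad, forces in N, time in s.
With the tool pointing down it reaches from about 350 to 775 mm from the base axis. Payload 7.3 kg.
Tool frame: the origin (TCP) lies midway between the tips of the shut fingers; the grasp point (between the pads) lies 19 mm behind it; z points along the fingers, y is the line along which they close (so a half turn about z gives the same grasp; the last joint's range is limited). The gripper opens to 92 mm and grips with 3 to 60 N. Pads are 19 mm wide; open, the fingers measure 130 mm over their backs; the gripper's body (75 mm by 190 mm) begins 47 mm behind the grasp point.
Start: joints at [0.969, 0.342, 1.524, -0, 1.275, -0.146], TCP at [231.084, 471.429, 226.741] pointing down, gripper open.
Joint ranges: [-2.53, 2.53], [-0.77, 2.02], [0.04, 2.7], [-1, 4.14], [0.28, 2.66], [-3.11, 3.11]. Speed limits (rad/s): [2.57, 2.57, 3.14, 3.14, 3.14, 3.14].

## Interface

Orientations are given as [roll, pitch, yaw] about the fixed x, y, z axes, in that order (R = Rz(yaw) Ry(pitch) Rx(roll)).
In Python, from plant import bot gives the robot as it stands.
- The arm moves only by the tool jog_arm, never from a script. Its arguments are lists of equal length, an entry for each row: "dp": the shift along the tool's x, y, z in m, a list of three; "twist": the turn about the tool's z in degrees. A call has 1 to 10 rows; each row shifts and turns the commanded pose from where the row before left it, along the tool's axes as they then stand; what a row does not reach is not made up. A row lasts 1/8 s, in which the tool goes at most 62.5 mm and 10.7 degrees, less where a joint would pass 70% of its speed; a pose out of reach is approached as far as the arm can. A call is refused whole if a number of a shift passes 0.0625 or a number of a turn 10.7, either way. A call with a gripper value outside its range is refused whole. "jaw" is the finger opening in m, from 0 to 0.0918, set as the call begins (left out, the last holds). The fingers move at their own pace and stop on an object; the grip force is fixed at half the most. Time passes only in rows, so rows that do not move let the fingers close. It gives the time, the measured TCP pose, the force, the opening and the grip force at its end, in the units of the state.
- bot.get_obs(): the state, without advancing time (a new reading comes with each control period).
- bot.capture(name): name is "scene" or "top"; returns the picture (420x560x3 uint8, blue, green, red); there is no depth.
- bot.camera_params(name): a dict with "fx", "fy", "cx", "cy" (pixels), "R" (3x3) and "t" (3): a world point X has camera coordinates R X + t. Camera axes: x right, y down, z forward; pixel columns grow to the right and rows downward; lengths in mm; the calibration is good to about 2 mm. A picture is of the moment at which its call begins. camera_params takes no time and is no camera call.
- bot.close_job(): hands the job in; it is judged then, once.
Trained networks look in the newest picture that a camera, given by its name, has taken for a name from the list of things; names that differ only in an ending like _2 or _b are one class to them, and where a whole thing is asked for, a point or a joint stands for the part that bears it (a point fixed in the world has none). Each returns a list of dicts, best first, with "confidence" (0 to 1); they miss things now and then, are a little off and sometimes report something else, mostly with a low value. They report only what shows in the picture. A call takes as long as a camera call. They do not tell look-alikes from the thing itself.
- bot.find_in(camera, label): "bbox" ([centre column, centre row, width, height] in pixels, round what is visible of it).
- bot.masks_of(camera, label): "pixels" (420x560 bool, what is visible of it) and "bbox" ([centre column, centre row, width, height] in pixels, round what is visible of it).
The state is a dict: "time": time; "joint_positions": joint angles; "dq": joint speeds; "tau": joint torques, N m; "tool_pos": TCP position; "tcp_rot": TCP orientation; "contact_force": force on the tool from outside, world axes, zero at the start; "moment": the same for the moment, N m; "grip_width": finger opening in mm; "finger_force": force on a finger pad.
Only numpy, scipy, OpenCV 4.12 (cv2) and the standard library are available. Lean on these libraries where they do the work, as an engineer would, in place of code of your own. Each camera call takes 0.05 s, during which the arm holds its last target. There are 200 camera calls.

## Task

Lay the breakfast tray from the things on the chopping board: stand the egg cup in the middle of the plate with the egg upright in it, the tumbler behind the plate, the salt shaker to the left of the plate, and the egg spoon to the right of it, lying parallel to the tray's short sides with its bowl away from you. Each of these three goes about midway between the plate and the tray's rim on that side and level with the plate's middle (for the spoon, the middle of its length). Left, right and behind are as seen from the robot, square to the tray; set things down rather than letting them drop, and leave the plate, the jam jar and the kitchen timer where they are.

Things in the scene. Friction and masses are not known exactly. Their poses are not given: they have to be found in the camera images.
- tray: Pale plywood serving tray, fixed to the worktop, 320 (x) x 380 (y) mm outside, 36 mm high with walls 9 mm thick, so the inner floor measures 302 x 362 mm and lies 9 mm above the worktop. Origin: centre of its underside, on the worktop (z = 0). Its x axis points away from the robot (behind), its y axis to the left; it stands turned up to 0.18 rad about the vertical, on the left or the right half of the worktop.
- plate: White ceramic side plate, loose, standing on the tray's floor near the middle of its near half: 150 mm across, rim 16 mm high, flat floor about 90 mm across and 5 mm above its underside. Origin: centre of its underside; axes parallel to the tray's.
- egg_cup: White ceramic egg cup, 60 mm tall, 90 g, standing on the chopping board (a dark wooden board 18 mm thick): foot 39 mm across, thin stem, round bowl 42 mm across outside from 40 mm up to the rim at 60 mm; the mouth is 36 mm wide. Grip it by the bowl. Origin: centre of the foot's underside, z up.
- egg: Brown hen's egg, rigid, 45 mm across, 58 mm tall, 60 g, standing blunt end down in one hole of the egg rack. Origin: its lowest point; z runs up its long axis; it is widest 27 mm above the origin. Seated in the egg cup its origin lies about 49 mm above the cup's origin (about 11 mm below the cup's rim), and the widest part is 16 mm above the rim.
- egg_rack: Loose pale wooden egg rack on the chopping board, 110 x 110 mm, 36 mm high, a 12 mm top with four holes of 35 mm; three are empty. Only the egg leaves it. Origin: centre of its underside; the egg's hole is the one at +26 mm x, +26 mm y.
- salt: Salt shaker standing on the chopping board: white tapered body, domed steel top with small holes, 72 mm tall, 38 mm across at the foot, 33 mm at 48 mm up, steel top 36 mm across from 48 to 61 mm up. 110 g. Origin: centre of its underside, z up.
- tumbler: White ceramic open tumbler without handle standing on the chopping board, 88 mm tall, 62 mm across (57 mm at the foot). 200 g. Origin: centre of its underside, z up.
- spoon: Pale wooden egg spoon lying bowl up on the chopping board, 130 mm long: round bowl 32 mm across and 9 mm high, straight handle 9 mm wide and 8 mm high that lies flat along its whole length. 20 g. Origin: underside of the bowl's centre; the handle runs along -x to 114 mm from the origin, so the middle of the length is at x = -49 mm; grip it there across the handle (y).
- jam_jar: Bystander: small jam jar with a brass lid, 47 mm across, 46 mm high, loose in the tray's far right corner. Origin: centre of its underside.
- timer: Bystander: round steel kitchen timer with a white dial, 54 mm across, 32 mm high, loose on the chopping board beyond the spoon. Origin: centre of its underside.
Not all that is in view belongs to the job. Several things have the shape of the spoon; the one meant has the colours described above.

How it is judged:
By the outcome, as a careful person would: the job done as asked, in the order asked, and still so for the second after the job is handed in, with the robot touching nothing.
It also fails if it takes over 144 s, if anything falls off the work surface, if the arm or the gripper's body presses on something with over 40 N, if the wrist force passes 120 N, or if a joint passes its speed limit or range.

## Working session

There is one attempt and no reset: what is moved stays moved. The work goes in short steps, Python scripts to look and compute and a tool call to move; the robot and the scene stay as the last step left them, time stands still between calls to the robot, and variables do not carry over. Pictures are saved under pics/ and viewed, at most 14 in all, crops included, and the job is handed in when it is done.

Besides the shell and the picture viewer there is one more tool, called after "Emit:" as name([rows], argument=value, ...), one row to a line, values as JSON. jog_arm: Moves the arm, as the interface text tells. Its arguments: {"type":"object","properties":{"dp":{"type":"array"},"twist":{"type":"array"},"jaw":{"type":"number"}},"required":["dp","twist"]}

```bash
ls; mkdir -p pics
python3 - <<'E'
from plant import bot
import cv2,numpy as np
for c in("scene","top"):
    cv2.imwrite(f"pics/{c}0.png",bot.capture(c))
    p=bot.camera_params(c);print(c,p)
    for l in["tray","plate","egg_cup","egg","egg_rack","salt","tumbler","spoon","jam_jar","timer"]:
        print(l,[(np.round(d["bbox"]).tolist(),round(d["confidence"],2)) for d in bot.find_in(c,l)])
o=bot.get_obs();print(o)
E
```

```text
pics
scene {'fx': 418.8141367930984, 'fy': 418.8141367930984, 'cx': 280.2952928142902, 'cy': 206.7697278768918, 'R': array([[ 0.14058639,  0.98990358, -0.01806588],
       [ 0.64068813, -0.10487187, -0.76060543],
       [-0.75482063,  0.09535618, -0.64896303]]), 't': array([ -47.40041022, -235.0059007 , 1565.80255181])}
tray [([195.0, 254.0, 161.0, 98.0], 0.64)]
plate [([207.0, 235.0, 53.0, 38.0], 0.89)]
egg_cup [([385.0, 232.0, 17.0, 28.0], 0.63)]
egg [([415.0, 192.0, 14.0, 18.0], 0.66)]
egg_rack [([402.0, 195.0, 45.0, 34.0], 0.71), ([206.0, 236.0, 51.0, 40.0], 0.49), ([329.0, 257.0, 19.0, 23.0], 0.23)]
salt [([364.0, 194.0, 17.0, 30.0], 0.79)]
tumbler [([430.0, 221.0, 28.0, 36.0], 0.61)]
spoon [([317.0, 225.0, 16.0, 29.0], 0.68)]
jam_jar [([144.0, 271.0, 19.0, 21.0], 0.84)]
timer [([329.0, 257.0, 22.0, 23.0], 0.57)]
top {'fx': 452.2759571353741, 'fy': 452.2759571353741, 'cx': 282.8686628754512, 'cy': 209.04566079970087, 'R': array([[-1.04162836e-02, -9.99944435e-01, -1.62082192e-03],
       [-9.97032715e-01,  1.05095604e-02, -7.62582057e-02],
       [ 7.62710026e-02,  8.21685380e-0
[... 575 characters left out ...]
27.0, 23.0], 0.54)]
{'time': 1.1, 'joint_positions': array([ 9.69006512e-01,  3.41965720e-01,  1.52413747e+00, -1.40789355e-05,
        1.27541004e+00, -1.45988241e-01]), 'dq': array([-0.0011878 , -0.00104422, -0.00043103, -0.00012993, -0.00092415,
       -0.00102855]), 'tau': array([ 9.12373325e-04, -4.31140888e+01, -2.44482189e+01,  7.16573372e-02,
        4.82947833e-02, -1.72265999e-05]), 'tool_pos': array([231.07257692, 471.41047142, 226.74521071]), 'tcp_rot': array([3.14151604e+00, 2.48792936e-05, 2.68579518e+00]), 'contact_force': array([ 0.44798038, -0.22173206, -0.53628333]), 'moment': array([0.00622663, 0.02614181, 0.02098737]), 'finger_force': 0.0, 'grip_width': 92.14631378565741}
```

View pics/scene0.png

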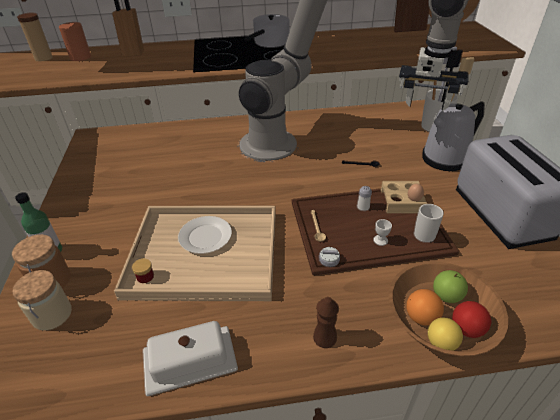

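View pics/top0.png

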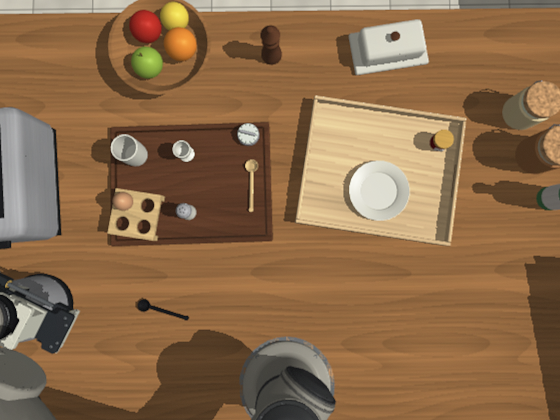

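The pale spoon is at top (252,187), lying on the board with its bowl away from the robot. The only look-alike visible is the dark spoon off the board at top (165,309), which I'll leave alone. The tray is on the right, with the plate at about (379,191) and the jar at (443,140). I'll fit poses from the masks in both cameras and check a crop of the spoon.

```bash
cat > h.py <<'E'
from plant import bot
import cv2,numpy as np
from scipy.optimize import minimize
P={c:bot.camera_params(c) for c in("scene","top")}
a=np.linspace(0,2*np.pi,48,endpoint=False)
def circ(r,z,cx=0): return np.c_[cx+r*np.cos(a),r*np.sin(a),0*a+z]
def box(x0,x1,y0,y1,z0,z1): return np.array([[x,y,z] for x in(x0,x1) for y in(y0,y1) for z in(z0,z1)],float)
eg=[circ(r,z) for r,z in((.1,0),(15,6.5),(20,15),(22.5,27),(20,42),(13,53),(.1,58))]
M={"tray":[box(-160,160,-190,190,0,36)],"plate":[np.vstack([circ(75,16),circ(47,0)])],
"egg_cup":[circ(19.5,0),np.vstack([circ(21,60),circ(21,42),circ(8,30)]),np.vstack([circ(5,3),circ(5,40)])],
"egg":[np.vstack(eg)],"salt":[np.vstack([circ(19,0),circ(16.5,48),circ(18,48),circ(18,61),circ(10,70),circ(3,72)])],
"tumbler":[np.vstack([circ(28.5,0),circ(31,88)])],
"spoon":[np.vstack([circ(16,9),circ(10,0)]),box(-114,-12,-4.5,4.5,0,8)],
"jam_jar":[np.vstack([circ(23.5,0),circ(23.5,46)])],"timer":[np.vstack([circ(27,0),circ(27,32)])],
"egg_rack":[box(-55,55,-55,55,0,36)]}
def proj(c,X):
    p=P[c];q=X@p["R"].T+p["t"];return np.c_[q[:,0]/q[:,2]*p["fx"]+p["cx"],q[:,1]/q[:,2]*p["fy"]+p["cy"]]
def back(c,u,v,z):
    p=P[c];d=p["R"].T@np.array([(u-p["cx"])/p["fx"],(v-p["cy"])/p["fy"],1]);o=-p["R"].T@p["t"];return o+d*(z-o[2])/d[2]
S=4
def fit(c,l,z,yaw=None,near=None):
    ms=[m for m in bot.masks_of(c,l)]
    if near is not None: ms=[m for m in ms if np.hypot(*(np.array(m["bbox"][:2])-near))<25]
    if not ms: return None
    m=ms[0]; u,v,w,h=m["bbox"]; pad=12
    x0,y0=int(u-w/2-pad),int(v-h/2-pad); x0=max(x0,0);y0=max(y0,0); W,H=int(w+2*pad),int(h+2*pad)
    t=cv2.resize(m["pixels"][y0:y0+H,x0:x0+W].astype(np.float32),None,fx=S,fy=S,interpolation=cv2.INTER_LINEAR)
    def cost(q):
        g=q[2] if yaw is not None else 0
        R=np.array([[np.cos(g),-np.sin(g),0],[np.sin(g),np.cos(g),0],[0,0,1]])
        im=np.zeros(t.shape,np.float32)
        for s in M[l]:
            pp=(proj(c,s@R.T+[q[0],q[1],z])-[x0,y0]+.5)*S-.5
            cv2.fillConvexPoly(im,cv2.convexHull(np.round(pp*16).astype(np.int32)),1.,shift=4)
        return 1-np.minimum(im,t).sum()/np.maximum(im,t).sum()
    b=back(c,u,v,z+M[l][0][:,2].max()/2)
    q0=[b[0],b[1]]+([yaw] if yaw is not None else [])
    sx=np.vstack([q0]+[np.array(q0)+d for d in np.diag([8,8,.12][:len(q0)])])
    r=minimize(cost,q0,method="Nelder-Mead",options=dict(initial_simplex=sx,xatol=.02,fatol=1e-5))
    r=minimize(cost,r.x,method="Nelder-Mead",options=dict(xatol=.02,fatol=1e-5,initial_simplex=np.vstack([r.x]+[r.x-d for d in np.diag([4,4,.05][:len(q0)])])))
    return np.round(r.x,3),round(1-r.fun,3),round(m["confidence"],2)
E
python3 - <<'E'
from h import *
t=bot.capture("top");cv2.imwrite("pics/crop.png",cv2.resize(t[110:260,100:290],None,fx=4,fy=4,interpolation=cv2.INTER_CUBIC))
bot.capture("scene")
for l,z,y in(("tray",0,0.),("plate",9,None),("egg_cup",18,None),("egg",43.7,None),("egg_rack",18,0.),("salt",18,None),("tumbler",18,None),("spoon",18,0.),("jam_jar",9,None),("timer",18,None)):
    print(l,fit("top",l,z,y,(252,187) if l=="spoon" else None),fit("scene",l,z,y))
E
```

```text
tray (array([ 5.21599e+02, -2.36733e+02, -1.63000e-01]), np.float64(0.83), 0.83) None
plate (array([ 471.608, -232.683]), np.float64(0.968), 0.62) (array([ 472.701, -233.958]), np.float64(0.964), 0.82)
egg_cup (array([568.844, 245.247]), np.float64(0.929), 0.89) (array([569.974, 244.814]), np.float64(0.877), 0.73)
egg (array([446.783, 382.549]), np.float64(0.931), 0.77) (array([449.519, 381.118]), np.float64(0.778), 0.64)
egg_rack (array([ 4.16851e+02,  3.62814e+02, -1.63000e-01]), np.float64(0.638), 0.77) (array([ 4.18346e+02,  3.60095e+02, -1.68000e-01]), np.float64(0.717), 0.68)
salt (array([421.661, 236.282]), np.float64(0.713), 0.5) (array([421.919, 239.646]), np.float64(0.903), 0.82)
tumbler (array([567.612, 370.54 ]), np.float64(0.952), 0.61) (array([569.21 , 369.613]), np.float64(0.949), 0.68)
spoon (array([ 5.36876e+02,  8.14500e+01, -3.20000e-02]), np.float64(0.806), 0.55) (array([ 5.37801e+02,  8.16820e+01, -2.60000e-02]), np.float64(0.608), 0.69)
jam_jar (array([ 591.862, -387.569]), np.float64(0.901), 0.87) (array([ 593.31 , -386.623]), np.float64(0.874), 0.83)
timer (array([611.571,  89.028]), np.float64(0.851), 0.81) (array([615.433,  90.259]), np.float64(0.729), 0.91)
```

View pics/crop.png

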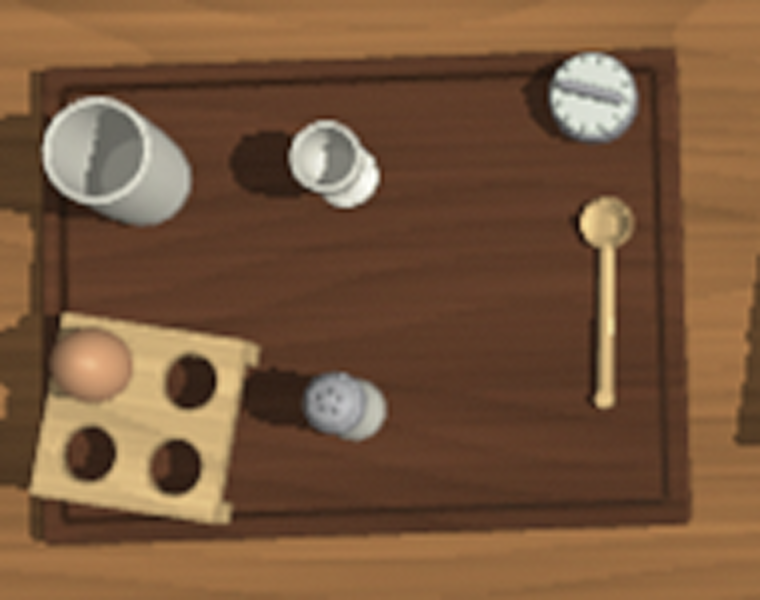

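Crop: pale spoon with its bowl at (606,222) and handle end at (604,400), so it's the right one. Egg at (91,365), salt dome at (333,400), cup mouth at (326,157). I'll refine the tray and the salt next.

Run:
```python
from h import *
import h
im=bot.capture("top")
ms=bot.masks_of("top","tray")[0]
orig=bot.masks_of
k=ms["pixels"].astype(np.uint8)
n,lab,st,_=cv2.connectedComponentsWithStats(k); k=(lab==1+np.argmax(st[1:,4])).astype(np.uint8)
cn=cv2.findContours(k,0,2)[0][0]; hull=cv2.convexHull(cn); k2=np.zeros_like(k);cv2.fillConvexPoly(k2,hull,1)
print("mask/hull",k.sum(),k2.sum(),cv2.approxPolyDP(hull,6,True)[:,0].tolist())
class B: 
    def masks_of(s,c,l): return [dict(ms,pixels=k2>0)]
h.bot=B()
q=fit("top","tray",0,0.);print(q)
x,y,g=q[0];R=np.array([[np.cos(g),-np.sin(g),0],[np.sin(g),np.cos(g),0],[0,0,1]])
big=cv2.resize(im[80:260,280:480],None,fx=4,fy=4,interpolation=cv2.INTER_CUBIC)
for hx,hy,z in((160,190,36),(151,181,36),(151,181,9)):
    pts=proj("top",np.array([[hx,hy,z],[hx,-hy,z],[-hx,-hy,z],[-hx,hy,z]])@R.T+[x,y,0])
    cv2.polylines(big,[np.round((pts-[280,80]+.5)*4).astype(int)],True,(0,0,255) if z==36 else (255,0,0),1)
cv2.imwrite("pics/tray.png",big)
print("salt dome",back("top",183.2,210,86), "plate in tray",R.T@(np.array([472.1,-233.2,0])-[x,y,0]),"jar",R.T@(np.array([592.3,-387,0])-[x,y,0]))
```

```text
mask/hull 16812 20539 [[316, 96], [464, 120], [447, 246], [296, 222]]
(array([ 5.21135e+02, -2.36741e+02, -1.63000e-01]), np.float64(0.984), 0.86)
salt dome [423.42160286 235.55515106  86.        ] plate in tray [-48.95966606  -4.46329531   0.        ] jar [  94.60560525 -136.71870304    0.        ]
```

View pics/tray.png

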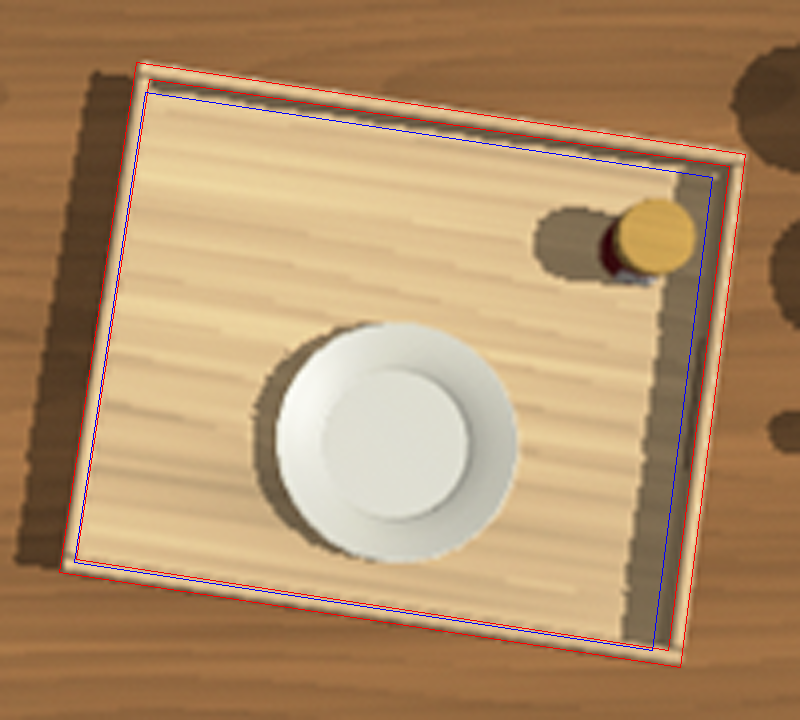

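Objects that could be confused: pale spoon top (252,187), chosen and confirmed by the crop, and dark spoon (165,309), rejected. The tray overlay agrees. Tray pose is (521,-237,-0.163) and the plate is at tray (-49,-4). Now I'll align the tool with the tray.

Emit:
jog_arm([
  [0,0,0],
  [0,0,0],
  [0,0,0],
], twist=[-8.4,-8.4,0], jaw=0.08)

```text
time: 2.68
tool_pos: [231.1, 471.4, 226.7]
tcp_rot: [3.142, 0.0, 2.978]
contact_force: [0.1, -0.6, -0.3]
grip_width: 79.9
finger_force: 0.0
```

```bash
cat > go.py <<'E'
import sys,numpy as np
from plant import bot
def main(tgts):
    o=bot.get_obs();p=o["tool_pos"].copy();y=o["tcp_rot"][2]
    print("pos",p.round(1),"yaw",round(y,4),"grip",round(o["grip_width"],1),"t",round(o["time"],2),"F",o["contact_force"].round(1))
    c,s=np.cos(y),np.sin(y)
    for t in tgts:
        d=np.array(t)-p;print(t,"-> tool mm",np.round([d[0]*c+d[1]*s,d[0]*s-d[1]*c,-d[2]],1));p=np.array(t,float)
main(eval(sys.argv[1]))
E
python3 go.py "[(569.4,245,150),(569.4,245,49),(569.4,245,150),(472,-233.5,150),(472,-233.5,46)]"
```

```text
pos [231.1 471.4 226.7] yaw 2.9777 grip 79.9 t 2.67 F [ 0.1 -0.6 -0.3]
(569.4, 245, 150) -> tool mm [-370.7 -168.2   76.7]
(569.4, 245, 49) -> tool mm [  0.   0. 101.]
(569.4, 245, 150) -> tool mm [   0.    0. -101.]
(472, -233.5, 150) -> tool mm [  18. -488.   -0.]
(472, -233.5, 46) -> tool mm [  0.   0. 104.]
```

Emit:
jog_arm([
  [-0.0412,-0.0187,0.0085],
  [-0.0412,-0.0187,0.0085],
  [-0.0412,-0.0187,0.0085],
  [-0.0412,-0.0187,0.0085],
  [-0.0412,-0.0187,0.0085],
  [-0.0412,-0.0187,0.0085],
  [-0.0412,-0.0187,0.0085],
  [-0.0412,-0.0187,0.0085],
  [-0.0411,-0.0186,0.0085],
  [0,0,0],
], twist=[0,0,0,0,0,0,0,0,0,0])

```text
time: 3.92
tool_pos: [571.5, 243.1, 149.0]
tcp_rot: [-3.141, -0.001, 2.972]
contact_force: [-0.4, 0.3, 0.3]
grip_width: 79.6
finger_force: 0.0
```

```bash
python3 go.py "[(569.4,245,49)]"
python3 - <<'E'
from h import *
for c in("top","scene"): cv2.imwrite(f"pics/a_{c}.png",bot.capture(c))
t=cv2.imread("pics/a_top.png")[100:220,110:270];s=cv2.imread("pics/a_scene.png")[130:280,330:490]
cv2.imwrite("pics/a.png",np.vstack([cv2.resize(t,(400,300),interpolation=2),cv2.resize(s,(320,300),interpolation=2)[:, :320] if 0 else cv2.copyMakeBorder(cv2.resize(s,(320,300),interpolation=2),0,0,0,80,0)]))
E
```

```text
pos [571.5 243.1 149. ] yaw 2.9722 grip 79.6 t 3.92 F [-0.4  0.3  0.3]
(569.4, 245, 49) -> tool mm [  2.4   1.5 100. ]
```

View pics/a.png

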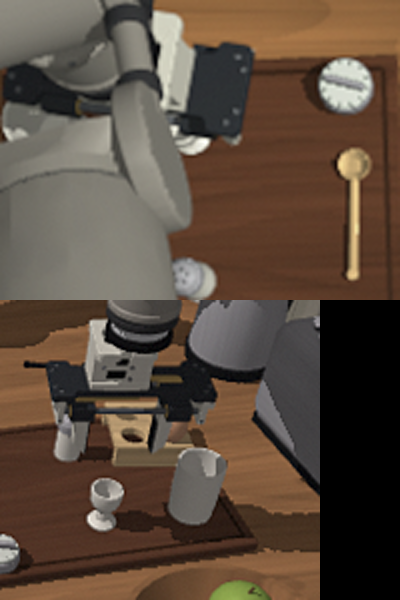

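The arm occludes the cup from above. In the scene view the fingers straddle the cup at about (105,500). Descending.

Emit:
jog_arm([
  [0,0,0.02],
  [0,0,0.025],
  [0,0,0.025],
  [0,0,0.02],
  [0,0,0.01],
  [0,0,0],
  [0,0,0],
], twist=[0,0,0,0,0,0,0])

```text
time: 4.9
tool_pos: [570.1, 245.9, 51.3]
tcp_rot: [3.141, 0.002, 2.979]
contact_force: [0.2, 0.2, 0.2]
grip_width: 79.8
finger_force: 0.0
```

Emit:
jog_arm([
  [0,0,0],
  [0,0,0],
  [0,0,0],
  [0,0,0],
  [0,0,0],
  [0,0,0],
], twist=[0,0,0,0,0,0], jaw=0.03)

```text
time: 5.65
tool_pos: [569.7, 245.3, 50.3]
tcp_rot: [-3.141, 0.0, 2.979]
contact_force: [-0.2, -1.8, 0.1]
grip_width: 39.4
finger_force: 30.0
```

Emit:
jog_arm([
  [0,0,-0.01],
  [0,0,-0.02],
  [0,0,-0.03],
  [0,0,-0.03],
  [0,0,-0.03],
  [0,0,-0.01],
  [0,0,0],
], twist=[0,0,0,0,0,0,0])

```text
time: 6.52
tool_pos: [569.7, 245.6, 180.5]
tcp_rot: [3.141, 0.001, 2.979]
contact_force: [0.2, 0.7, -0.1]
grip_width: 39.0
finger_force: 30.0
```

```bash
python3 go.py "[(472,-233.5,180.2),(472,-233.5,60),(472,-233.5,46)]"
```

```text
pos [569.7 245.6 180.5] yaw 2.9791 grip 39.0 t 6.53 F [ 0.2  0.7 -0.1]
(472, -233.5, 180.2) -> tool mm [ 1.890e+01 -4.885e+02  3.000e-01]
(472, -233.5, 60) -> tool mm [  0.    0.  120.2]
(472, -233.5, 46) -> tool mm [ 0.  0. 14.]
```

Emit:
jog_arm([
  [0.001,-0.015,0],
  [0.001,-0.03,0],
  [0.0012,-0.035,0],
  [0.0012,-0.035,0],
  [0.0012,-0.035,0],
  [0.0012,-0.035,0],
  [0.0012,-0.035,0],
  [0.0012,-0.035,0],
  [0.0012,-0.035,0],
  [0.0012,-0.035,0],
], twist=[0,0,0,0,0,0,0,0,0,0])

```text
time: 7.78
tool_pos: [504.0, -74.9, 179.0]
tcp_rot: [3.141, -0.002, 2.979]
contact_force: [0.7, 0.5, -0.4]
grip_width: 39.4
finger_force: 30.0
```

Emit:
jog_arm([
  [0.0012,-0.035,0],
  [0.0012,-0.035,0],
  [0.0012,-0.035,0],
  [0.0012,-0.03,0.01],
  [0.0012,-0.02,0.02],
  [0.0013,-0.008,0.03],
  [0,0,0.02],
  [0,0,0.02],
  [0,0,0],
  [0,0,0],
], twist=[0,0,0,0,0,0,0,0,0,0])

```text
time: 9.02
tool_pos: [471.7, -233.3, 80.4]
tcp_rot: [3.142, -0.0, 2.979]
contact_force: [-0.7, -0.8, -0.2]
grip_width: 39.7
finger_force: 30.0
```

```bash
python3 go.py "[(472,-233.5,60),(472,-233.5,46)]"
python3 - <<'E'
from h import *
s=bot.capture("scene");cv2.imwrite("pics/b.png",cv2.resize(s[150:300,110:290],(720,600),interpolation=2))
t=bot.capture("top");print(fit("scene","egg_cup",30),fit("scene","plate",9))
E
```

```text
pos [ 471.7 -233.3   80.4] yaw 2.9787 grip 39.7 t 9.03 F [-0.7 -0.8 -0.2]
(472, -233.5, 60) -> tool mm [-0.3 -0.2 20.4]
(472, -233.5, 46) -> tool mm [ 0.  0. 14.]
(array([ 450.925, -235.747]), np.float64(0.83), 0.78) (array([ 473.014, -232.447]), np.float64(0.848), 0.86)
```

View pics/b.png

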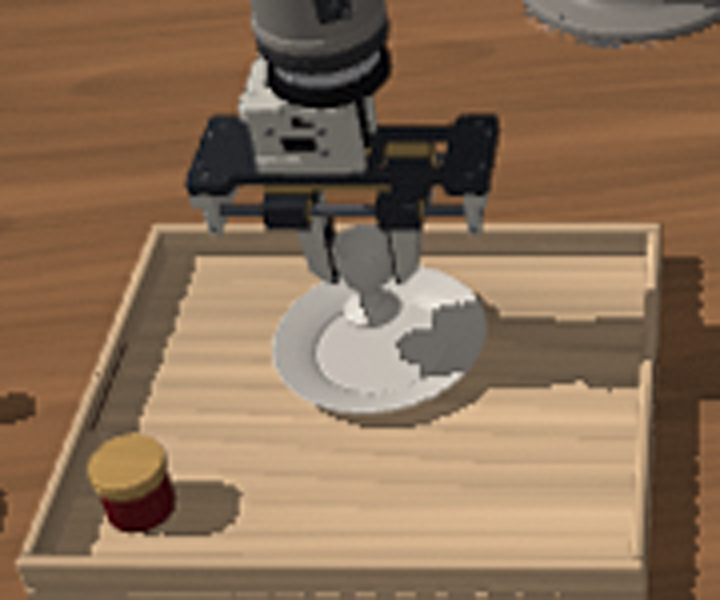

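The cup is upright in the jaws at about (365,285) and above the plate. I'll check it at the correct height (about 48).

Run:
```python
from h import *
for z in (44,48.4,52): print(z,fit("scene","egg_cup",z))
```

```text
44 (array([ 466.854, -233.482]), np.float64(0.811), 0.78)
48.4 (array([ 471.783, -233.148]), np.float64(0.804), 0.78)
52 (array([ 476.093, -232.687]), np.float64(0.797), 0.78)
```

Emit:
jog_arm([
  [0,0,0.012],
  [0,0,0.01],
  [0,0,0.005],
  [0,0,0.003],
  [0,0,0.002],
  [0,0,0.001],
  [0,0,0],
  [0,0,0],
], twist=[0,0,0,0,0,0,0,0])

```text
time: 10.38
tool_pos: [472.1, -233.1, 47.4]
tcp_rot: [-3.141, 0.0, 2.979]
contact_force: [-0.6, 0.3, -1.2]
grip_width: 39.2
finger_force: 30.0
```

Emit:
jog_arm([
  [0,0,0.0005],
  [0,0,0.0005],
  [0,0,0],
  [0,0,0],
], twist=[0,0,0,0])

```text
time: 10.88
tool_pos: [472.1, -233.1, 46.2]
tcp_rot: [3.142, 0.0, 2.979]
contact_force: [0.5, 0.1, 0.1]
grip_width: 39.4
finger_force: 30.0
```

Emit:
jog_arm([
  [0,0,0.0005],
  [0,0,0.0005],
  [0,0,0],
  [0,0,0],
], twist=[0,0,0,0])

```text
time: 11.38
tool_pos: [472.6, -233.4, 46.1]
tcp_rot: [-3.141, 0.002, 2.979]
contact_force: [0.1, 0.3, 6.4]
grip_width: 39.3
finger_force: 30.0
```

Emit:
jog_arm([
  [0,0,0.0005],
  [0,0,0.0005],
  [0,0,0],
  [0,0,0],
], twist=[0,0,0,0])

```text
time: 11.88
tool_pos: [472.8, -233.6, 45.9]
tcp_rot: [-3.141, 0.003, 2.979]
contact_force: [-2.0, 0.6, 14.0]
grip_width: 39.6
finger_force: 30.0
```

Contact. I'll relieve the pressure, release and rise.

Emit:
jog_arm([
  [0,0,-0.0007],
  [0,0,-0.0006],
  [0,0,0],
], twist=[0,0,0])

```text
time: 12.25
tool_pos: [472.4, -233.3, 46.1]
tcp_rot: [-3.141, 0.001, 2.979]
contact_force: [-0.9, -0.0, 6.8]
grip_width: 39.6
finger_force: 30.0
```

Emit:
jog_arm([
  [0,0,0],
  [0,0,0],
  [0,0,0],
  [0,0,0],
  [0,0,-0.01],
  [0,0,-0.03],
  [0,0,-0.04],
  [0,0,-0.04],
  [0,0,-0.03],
  [0,0,0],
], twist=[0,0,0,0,0,0,0,0,0,0], jaw=0.075)

```text
time: 13.5
tool_pos: [473.2, -233.8, 198.6]
tcp_rot: [-3.139, 0.006, 2.979]
contact_force: [0.5, 0.7, -1.0]
grip_width: 74.7
finger_force: 0.0
```

```bash
python3 go.py "[(447.5,382,196),(447.5,382,57)]"
python3 - <<'E'
from h import *
bot.capture("scene");bot.capture("top")
print("cup",fit("scene","egg_cup",14),fit("top","egg_cup",14),"plate",fit("scene","plate",9),fit("top","plate",9))
print("salt",fit("top","salt",18),"egg",fit("top","egg",43.7),fit("scene","egg",43.7))
E
```

```text
pos [ 473.2 -233.8  198.6] yaw 2.9791 grip 74.7 t 13.5 F [ 0.5  0.7 -1. ]
(447.5, 382, 196) -> tool mm [125.  603.5   2.6]
(447.5, 382, 57) -> tool mm [  0.   0. 139.]
cup None None plate (array([ 472.252, -231.314]), np.float64(0.72), 0.91) (array([ 470.201, -231.984]), np.float64(0.195), 0.83)
salt (array([422.004, 239.239]), np.float64(0.918), 0.62) egg (array([446.588, 382.944]), np.float64(0.917), 0.53) (array([448.764, 383.011]), np.float64(0.902), 0.76)
```

Emit:
jog_arm([
  [0.004,0.02,0],
  [0.008,0.04,0],
  [0.01,0.048,0],
  [0.01,0.048,0],
  [0.01,0.048,0],
  [0.01,0.048,0],
  [0.01,0.048,0],
  [0.01,0.048,0],
  [0.01,0.048,0],
  [0.01,0.048,0],
], twist=[0,0,0,0,0,0,0,0,0,0])

```text
time: 15.2
tool_pos: [451.8, 222.4, 195.6]
tcp_rot: [3.141, -0.0, 2.98]
contact_force: [0.6, 0.1, 1.1]
grip_width: 75.2
finger_force: 0.0
```

Emit:
jog_arm([
  [0.01,0.048,0],
  [0.01,0.048,0],
  [0.006,0.034,0],
  [0.005,0.02,0],
  [0.001,0.01,0],
  [0,0,0.02],
  [0,0,0.03],
  [0,0,0],
  [0,0,0],
  [0,0,0],
], twist=[0,0,0,0,0,0,0,0,0,0])

```text
time: 16.45
tool_pos: [448.1, 383.2, 147.0]
tcp_rot: [3.14, 0.002, 2.979]
contact_force: [0.9, 0.8, 0.3]
grip_width: 74.8
finger_force: 0.0
```

```bash
python3 go.py "[(447.5,382.7,58)]"
python3 - <<'E'
from h import *
bot.capture("top"); bot.capture("scene")
print("cup",fit("scene","egg_cup",14),fit("top","egg_cup",14),"plate",fit("scene","plate",9),fit("top","plate",9))
E
```

```text
pos [448.1 383.2 147. ] yaw 2.9787 grip 74.8 t 16.45 F [0.9 0.8 0.3]
(447.5, 382.7, 58) -> tool mm [ 0.5 -0.6 89. ]
cup (array([ 473.181, -233.097]), np.float64(0.838), 0.88) (array([ 471.295, -233.174]), np.float64(0.918), 0.54) plate (array([ 473.194, -232.01 ]), np.float64(0.752), 0.55) (array([ 471.614, -232.681]), np.float64(0.833), 0.86)
```

Emit:
jog_arm([
  [0,0,0.02],
  [0,0,0.025],
  [0,0,0.02],
  [0,0,0.012],
  [0,0,0.007],
  [0,0,0.003],
  [0,0,0],
  [0,0,0],
  [0,0,0],
], twist=[0,0,0,0,0,0,0,0,0])

```text
time: 17.88
tool_pos: [447.6, 383.2, 59.0]
tcp_rot: [3.141, 0.001, 2.979]
contact_force: [-0.2, 0.7, 0.3]
grip_width: 74.9
finger_force: 0.0
```

Emit:
jog_arm([
  [0,0,0.002],
  [0,0,0],
  [0,0,0],
], twist=[0,0,0])

```text
time: 18.25
tool_pos: [447.5, 383.0, 56.5]
tcp_rot: [3.142, 0.0, 2.979]
contact_force: [0.6, -0.4, 0.1]
grip_width: 75.1
finger_force: 0.0
```

Emit:
jog_arm([
  [0,0,0],
  [0,0,0],
  [0,0,0],
  [0,0,0],
  [0,0,0],
  [0,0,0],
], twist=[0,0,0,0,0,0], jaw=0.035)

```text
time: 19.0
tool_pos: [447.4, 382.8, 56.5]
tcp_rot: [-3.141, -0.0, 2.979]
contact_force: [-0.5, -2.9, 0.9]
grip_width: 44.0
finger_force: 30.0
```

Emit:
jog_arm([
  [0,0,-0.004],
  [0,0,-0.008],
  [0,0,-0.015],
  [0,0,-0.025],
  [0,0,-0.03],
  [0,0,-0.03],
  [0,0,-0.012],
  [0,0,0],
  [0,0,0],
], twist=[0,0,0,0,0,0,0,0,0])

```text
time: 20.12
tool_pos: [446.9, 382.7, 179.4]
tcp_rot: [-3.14, -0.002, 2.979]
contact_force: [0.5, -0.5, -0.4]
grip_width: 43.8
finger_force: 30.0
```

```bash
python3 go.py "[(472.2,-233.1,180)]"
python3 - <<'E'
from h import *
s=bot.capture("scene");cv2.imwrite("pics/c.png",cv2.resize(s[110:260,330:480],(600,600),interpolation=2))
print(fit("scene","egg",180.5-12.8))
E
```

```text
pos [446.9 382.7 179.4] yaw 2.979 grip 43.8 t 20.12 F [ 0.5 -0.5 -0.4]
(472.2, -233.1, 180) -> tool mm [-1.247e+02 -6.036e+02 -6.000e-01]
None
```

View pics/c.png

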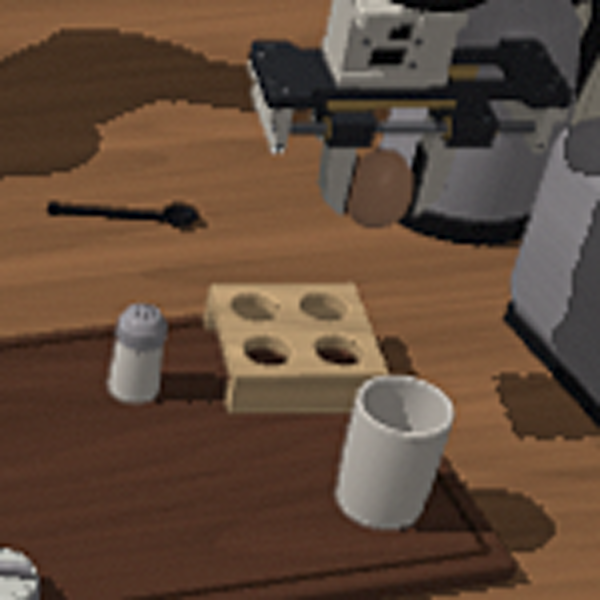

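The egg is held upright at (380,188) and the rack stayed on the board. Carrying it to the cup.

Emit:
jog_arm([
  [-0.003,-0.015,0],
  [-0.006,-0.03,0],
  [-0.009,-0.042,0],
  [-0.009,-0.042,0],
  [-0.009,-0.042,0],
  [-0.009,-0.042,0],
  [-0.009,-0.042,0],
  [-0.009,-0.042,0],
  [-0.009,-0.042,0],
  [-0.009,-0.042,0],
], twist=[0,0,0,0,0,0,0,0,0,0])

```text
time: 21.48
tool_pos: [464.9, -8.1, 180.3]
tcp_rot: [-3.141, -0.0, 2.979]
contact_force: [0.0, 0.1, -1.1]
grip_width: 43.9
finger_force: 30.0
```

Emit:
jog_arm([
  [-0.009,-0.042,0],
  [-0.009,-0.042,0],
  [-0.009,-0.042,0],
  [-0.008,-0.042,0],
  [-0.004,-0.03,0],
  [-0.003,-0.018,0],
  [-0.001,-0.008,0],
  [0,0,0],
  [0,0,0],
], twist=[0,0,0,0,0,0,0,0,0])

```text
time: 22.6
tool_pos: [471.9, -233.1, 180.5]
tcp_rot: [3.141, -0.0, 2.98]
contact_force: [-0.1, 0.4, -1.3]
grip_width: 43.9
finger_force: 30.0
```

```bash
python3 go.py "[(472.2,-233.1,100),(472.2,-233.1,76)]"
```

```text
pos [ 471.9 -233.1  180.5] yaw 2.9801 grip 43.9 t 22.6 F [-0.1  0.4 -1.3]
(472.2, -233.1, 100) -> tool mm [-0.3  0.  80.5]
(472.2, -233.1, 76) -> tool mm [ 0.  0. 24.]
```

Emit:
jog_arm([
  [0,0,0.015],
  [0,0,0.025],
  [0,0,0.025],
  [0,0,0.015],
  [0,0,0.01],
  [0,0,0],
  [0,0,0],
], twist=[0,0,0,0,0,0,0])

```text
time: 23.48
tool_pos: [472.3, -234.3, 91.1]
tcp_rot: [-3.141, 0.001, 2.979]
contact_force: [-0.8, -0.8, -0.8]
grip_width: 44.0
finger_force: 30.0
```

```bash
python3 go.py "[(472.2,-233.1,76)]"
python3 - <<'E'
from h import *
s=bot.capture("scene");cv2.imwrite("pics/d.png",cv2.resize(s[180:270,150:270],(800,600),interpolation=2))
E
```

```text
pos [ 472.3 -234.3   91.1] yaw 2.9791 grip 44.0 t 23.48 F [-0.8 -0.8 -0.8]
(472.2, -233.1, 76) -> tool mm [ 0.3  1.2 15.1]
```

View pics/d.png

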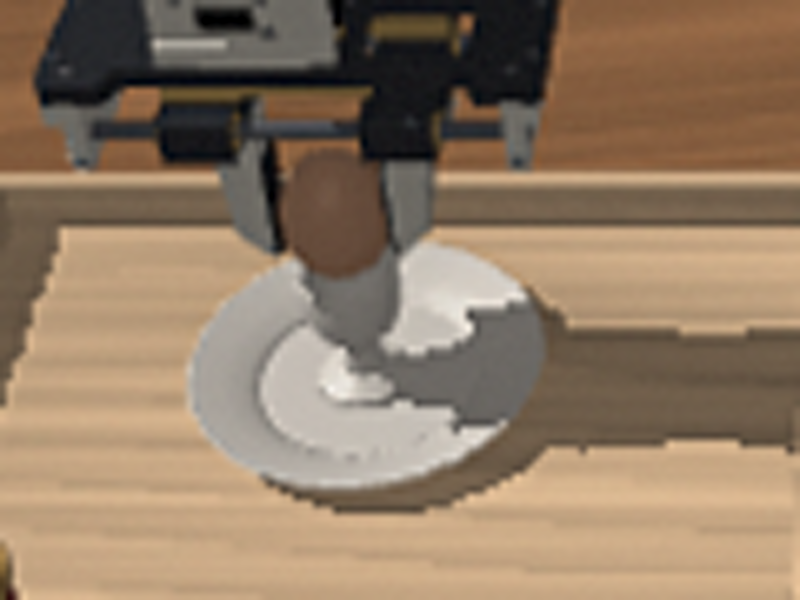

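The egg at (335,215) looks slightly left of the cup's axis at about (352,285). I'll check this numerically.

Run:
```python
from h import *
s=bot.capture("scene")
f=lambda p:(( proj("scene",np.array([p],float))[0]-[150,180]+.5)*6.667).round(0)
o=bot.get_obs();x,y,z=o["tool_pos"];print(o["tool_pos"].round(1))
print("egg centre",f((x,y,z-12.8+29)),"rim",f((472.2,-233.1,74)),"foot",f((472.2,-233.1,14)))
for l,zz in(("egg",z-12.8),("egg_cup",14)):
    print(l,fit("scene",l,zz)); m=bot.masks_of("scene",l)[0]["pixels"]; v,u=np.nonzero(m)
    for r in sorted(set(v)): print(r,u[v==r].min(),u[v==r].max(),end="; ")
    print()
```

```text
[ 472.3 -234.3   91.2]
egg centre [335. 208.] rim [350. 269.] foot [369. 375.]
egg (array([ 473.702, -234.791]), np.float64(0.849), 0.68)
202 198 200; 203 196 203; 204 195 204; 205 194 205; 206 193 205; 207 193 206; 208 193 206; 209 192 206; 210 192 206; 211 192 206; 212 192 207; 213 192 207; 214 193 207; 215 193 206; 216 193 206; 217 194 206; 218 195 205; 219 196 204; 220 198 203; 
egg_cup (array([ 472.028, -233.488]), np.float64(0.638), 0.62)
219 206 208; 220 205 209; 221 196 209; 222 196 209; 223 195 209; 224 196 209; 225 196 209; 226 196 208; 227 197 208; 228 197 208; 229 198 207; 230 199 207; 231 200 208; 232 200 209; 233 200 210; 234 200 210; 235 199 210; 236 199 210; 237 199 209; 238 200 208; 239 201 207;
```

Projection agrees to about 1 mm. I'll shift +0.8 mm and lower until contact.

Emit:
jog_arm([
  [0,0.0008,0.004],
  [0,0,0.004],
  [0,0,0.003],
  [0,0,0.001],
  [0,0,0],
  [0,0,0],
], twist=[0,0,0,0,0,0])

```text
time: 24.52
tool_pos: [472.0, -233.3, 78.6]
tcp_rot: [3.142, 0.0, 2.979]
contact_force: [-0.2, 0.3, -0.3]
grip_width: 43.8
finger_force: 30.0
```

Emit:
jog_arm([
  [0,0,0.0005],
  [0,0,0.0005],
  [0,0,0],
  [0,0,0],
], twist=[0,0,0,0])

```text
time: 25.02
tool_pos: [472.0, -233.2, 77.5]
tcp_rot: [3.142, 0.0, 2.979]
contact_force: [-0.1, -0.4, -0.2]
grip_width: 43.8
finger_force: 30.0
```

Emit:
jog_arm([
  [0,0,0.0005],
  [0,0,0.0005],
  [0,0,0],
  [0,0,0],
], twist=[0,0,0,0])

```text
time: 25.52
tool_pos: [472.1, -233.4, 76.7]
tcp_rot: [-3.141, 0.0, 2.979]
contact_force: [-0.6, -0.9, 2.5]
grip_width: 44.1
finger_force: 30.0
```

Emit:
jog_arm([
  [0,0,0.0003],
  [0,0,0],
  [0,0,0],
], twist=[0,0,0])

```text
time: 25.9
tool_pos: [472.2, -233.4, 76.5]
tcp_rot: [-3.141, 0.001, 2.979]
contact_force: [-1.0, -1.1, 6.0]
grip_width: 43.7
finger_force: 30.0
```

Emit:
jog_arm([
  [0,0,0],
  [0,0,0],
  [0,0,0],
  [0,0,0],
  [0,0,0],
  [0,0,-0.01],
  [0,0,-0.025],
  [0,0,-0.035],
  [0,0,-0.035],
  [0,0,-0.02],
], twist=[0,0,0,0,0,0,0,0,0,0], jaw=0.09)

```text
time: 27.15
tool_pos: [472.5, -233.6, 204.0]
tcp_rot: [-3.14, 0.003, 2.979]
contact_force: [-0.2, -0.5, -0.2]
grip_width: 90.3
finger_force: 0.0
```

```bash
python3 go.py "[(568.4,370,201),(568.4,370,59)]"
```

```text
pos [ 472.5 -233.6  204. ] yaw 2.979 grip 90.3 t 27.15 F [-0.2 -0.5 -0.2]
(568.4, 370, 201) -> tool mm [  3.1 611.2   3. ]
(568.4, 370, 59) -> tool mm [  0.   0. 142.]
```

Emit:
jog_arm([
  [0,0.02,0],
  [0,0.04,0],
  [0,0.05,0],
  [0,0.05,0],
  [0,0.05,0],
  [0,0.05,0],
  [0,0.05,0],
  [0,0.05,0],
  [0,0.05,0],
  [0,0.05,0],
], twist=[0,0,0,0,0,0,0,0,0,0])

```text
time: 28.4
tool_pos: [545.1, 223.4, 200.1]
tcp_rot: [-3.141, -0.002, 2.98]
contact_force: [0.9, 0.4, -0.5]
grip_width: 90.1
finger_force: 0.0
```

Emit:
jog_arm([
  [0.001,0.05,0],
  [0.001,0.04,0],
  [0.001,0.03,0],
  [0,0.02,0],
  [0,0.01,0],
  [0,0,0.02],
  [0,0,0.03],
  [0,0,0],
  [0,0,0],
], twist=[0,0,0,0,0,0,0,0,0])

```text
time: 29.52
tool_pos: [568.0, 369.3, 152.2]
tcp_rot: [3.141, 0.001, 2.979]
contact_force: [-0.3, 0.5, 1.1]
grip_width: 89.8
finger_force: 0.0
```

```bash
python3 go.py "[(568.4,370,59)]";python3 - <<'E'
from h import *
t=bot.capture("top");s=bot.capture("scene")
print("cup",fit("scene","egg_cup",14),"egg",fit("scene","egg",63),fit("top","egg",63),"plate",fit("top","plate",9))
cv2.imwrite("pics/e.png",np.hstack([cv2.resize(s[180:270,160:250],(400,400),interpolation=2),cv2.resize(t[150:240,330:420],(400,400),interpolation=2)]))
E
```

```text
pos [568.  369.3 152.2] yaw 2.9788 grip 89.8 t 29.52 F [-0.3  0.5  1.1]
(568.4, 370, 59) -> tool mm [-0.3  0.7 93.2]
cup (array([ 473.187, -234.646]), np.float64(0.523), 0.64) egg (array([ 474.462, -232.887]), np.float64(0.833), 0.7) (array([ 471.165, -233.515]), np.float64(0.923), 0.71) plate (array([ 471.404, -232.69 ]), np.float64(0.839), 0.77)
```

View pics/e.png

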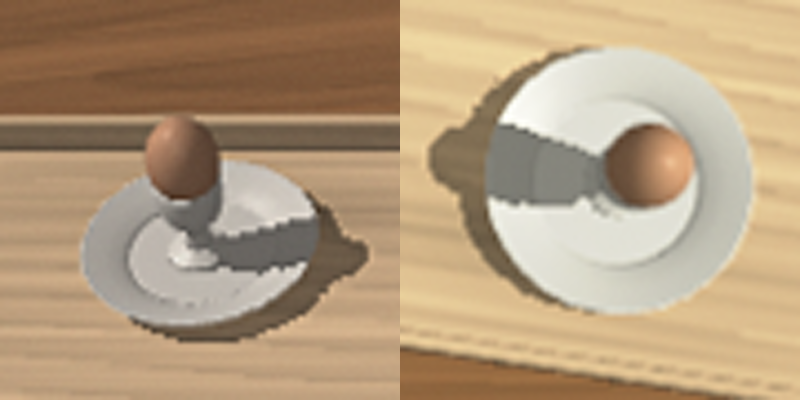

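The egg sits upright in the cup, at (182,157) in the scene crop, with the cup at the plate's middle. Next is the tumbler.

Emit:
jog_arm([
  [0,0,0.015],
  [0,0,0.025],
  [0,0,0.025],
  [0,0,0.018],
  [0,0,0.009],
  [0,0,0],
  [0,0,0],
], twist=[0,0,0,0,0,0,0])

```text
time: 30.7
tool_pos: [568.4, 369.5, 60.2]
tcp_rot: [3.14, 0.001, 2.979]
contact_force: [-0.5, 0.1, 1.0]
grip_width: 89.6
finger_force: 0.0
```

Emit:
jog_arm([
  [0,0,0],
  [0,0,0],
  [0,0,0],
  [0,0,0],
  [0,0,0],
  [0,0,0],
], twist=[0,0,0,0,0,0], jaw=0.05)

```text
time: 31.45
tool_pos: [567.9, 369.3, 59.5]
tcp_rot: [3.141, 0.0, 2.979]
contact_force: [-0.1, 1.9, 1.6]
grip_width: 61.0
finger_force: 30.0
```

Emit:
jog_arm([
  [0,0,-0.005],
  [0,0,-0.015],
  [0,0,-0.025],
  [0,0,-0.03],
  [0,0,-0.03],
  [0,0,-0.03],
  [0,0,-0.015],
  [0,0,0],
  [0,0,0],
], twist=[0,0,0,0,0,0,0,0,0])

```text
time: 32.58
tool_pos: [567.2, 368.9, 207.8]
tcp_rot: [-3.14, -0.002, 2.979]
contact_force: [-0.2, 0.1, -2.3]
grip_width: 61.0
finger_force: 30.0
```

```bash
python3 go.py "[(608.2,-255.4,210),(608.2,-255.4,52)]"
```

```text
pos [567.2 368.9 207.8] yaw 2.979 grip 61.0 t 32.58 F [-0.2  0.1 -2.3]
(608.2, -255.4, 210) -> tool mm [-141.5 -609.4   -2.2]
(608.2, -255.4, 52) -> tool mm [  0.   0. 158.]
```

Emit:
jog_arm([
  [-0.003,-0.015,0],
  [-0.007,-0.03,0],
  [-0.01,-0.042,0],
  [-0.01,-0.042,0],
  [-0.01,-0.042,0],
  [-0.01,-0.042,0],
  [-0.01,-0.042,0],
  [-0.01,-0.042,0],
  [-0.01,-0.042,0],
  [-0.01,-0.042,0],
], twist=[0,0,0,0,0,0,0,0,0,0])

```text
time: 33.83
tool_pos: [594.0, -23.6, 208.5]
tcp_rot: [-3.141, -0.001, 2.978]
contact_force: [0.8, 0.0, -1.9]
grip_width: 61.2
finger_force: 30.0
```

Emit:
jog_arm([
  [-0.01,-0.042,0],
  [-0.01,-0.042,0],
  [-0.01,-0.042,0],
  [-0.01,-0.042,0],
  [-0.007,-0.03,0],
  [-0.003,-0.02,0],
  [-0.001,-0.011,0],
  [0,0,0],
  [0,0,0],
], twist=[0,0,0,0,0,0,0,0,0])

```text
time: 34.95
tool_pos: [608.3, -254.5, 209.3]
tcp_rot: [3.141, -0.0, 2.98]
contact_force: [-0.4, 0.9, -3.1]
grip_width: 61.1
finger_force: 30.0
```

```bash
python3 go.py "[(608.2,-255.4,70)]"
```

```text
pos [ 608.3 -254.5  209.3] yaw 2.98 grip 61.1 t 34.95 F [-0.4  0.9 -3.1]
(608.2, -255.4, 70) -> tool mm [-1.000e-01 -9.000e-01  1.393e+02]
```

Emit:
jog_arm([
  [0,-0.001,0.02],
  [0,0,0.03],
  [0,0,0.03],
  [0,0,0.03],
  [0,0,0.02],
  [0,0,0.015],
  [0,0,0.008],
  [0,0,0.004],
  [0,0,0],
  [0,0,0],
], twist=[0,0,0,0,0,0,0,0,0,0])

```text
time: 36.2
tool_pos: [608.4, -256.8, 52.9]
tcp_rot: [-3.141, 0.001, 2.979]
contact_force: [-0.4, 0.3, -1.4]
grip_width: 61.3
finger_force: 30.0
```

Emit:
jog_arm([
  [0,0,0.0007],
  [0,0,0.0007],
  [0,0,0],
  [0,0,0],
], twist=[0,0,0,0])

```text
time: 36.7
tool_pos: [608.0, -256.6, 50.8]
tcp_rot: [3.141, 0.0, 2.979]
contact_force: [-1.0, -0.3, -1.7]
grip_width: 61.0
finger_force: 30.0
```

Emit:
jog_arm([
  [0,0,0.0005],
  [0,0,0.0005],
  [0,0,0],
  [0,0,0],
], twist=[0,0,0,0])

```text
time: 37.2
tool_pos: [608.2, -256.6, 50.4]
tcp_rot: [-3.141, 0.001, 2.979]
contact_force: [-1.5, 1.0, 5.6]
grip_width: 61.0
finger_force: 29.9
```

Contact. Release and rise.

Emit:
jog_arm([
  [0,0,0],
  [0,0,0],
  [0,0,0],
  [0,0,0],
  [0,0,-0.01],
  [0,0,-0.025],
  [0,0,-0.035],
  [0,0,-0.035],
  [0,0,-0.035],
  [0,0,-0.01],
], twist=[0,0,0,0,0,0,0,0,0,0], jaw=0.09)

```text
time: 38.45
tool_pos: [609.0, -257.1, 203.1]
tcp_rot: [-3.14, 0.005, 2.979]
contact_force: [0.1, -0.3, 0.1]
grip_width: 90.1
finger_force: 0.0
```

```bash
python3 go.py "[(422.2,239,200)]"; python3 -c "
import numpy as np
c,s=np.cos(2.979),np.sin(2.979)
"
```

```text
pos [ 609.  -257.1  203.1] yaw 2.9791 grip 90.1 t 38.45 F [ 0.1 -0.3  0.1]
(422.2, 239, 200) -> tool mm [264.6 459.4   3.1]
```

Emit:
jog_arm([
  [0.01,0.017,0],
  [0.02,0.035,0],
  [0.026,0.045,0],
  [0.026,0.045,0],
  [0.026,0.045,0],
  [0.026,0.045,0],
  [0.026,0.045,0],
  [0.026,0.045,0],
  [0.026,0.045,0],
  [0.026,0.045,0],
], twist=[0,0,0,0,0,0,0,0,0,0], jaw=0.07)

```text
time: 39.7
tool_pos: [438.6, 189.8, 199.2]
tcp_rot: [-3.141, -0.001, 2.979]
contact_force: [1.5, 0.4, -0.1]
grip_width: 69.9
finger_force: 0.0
```

Emit:
jog_arm([
  [0.016,0.025,0],
  [0.01,0.02,0],
  [0,0,0],
  [0,0,0],
  [0,0,0],
  [0,0,0],
  [0,0,0],
  [0,0,0],
  [0,0,0],
  [0,0,0],
], twist=[9,9,9,9,9,9,9,9,9,9])

```text
time: 40.95
tool_pos: [424.4, 237.7, 199.0]
tcp_rot: [-3.14, 0.001, 1.403]
contact_force: [0.3, 0.3, -0.6]
grip_width: 70.3
finger_force: 0.0
```

Emit:
jog_arm([
  [0,0,0],
  [0,0,0],
], twist=[0,0])

```text
time: 41.2
tool_pos: [424.7, 237.8, 199.5]
tcp_rot: [-3.141, 0.0, 1.411]
contact_force: [1.0, 0.2, 0.0]
grip_width: 69.9
finger_force: 0.0
```

```bash
python3 go.py "[(422.2,239,130),(422.2,239,53)]";python3 - <<'E'
from h import *
bot.capture("top");bot.capture("scene")
print("tumbler",fit("top","tumbler",9),fit("scene","tumbler",9),"salt",fit("scene","salt",18))
E
```

```text
pos [424.7 237.8 199.5] yaw 1.4112 grip 69.9 t 41.2 F [1.  0.2 0. ]
(422.2, 239, 130) -> tool mm [ 0.8 -2.6 69.5]
(422.2, 239, 53) -> tool mm [ 0.  0. 77.]
tumbler (array([ 606.587, -255.171]), np.float64(0.909), 0.64) (array([ 609.6  , -255.778]), np.float64(0.941), 0.89) salt (array([422.983, 239.097]), np.float64(0.829), 0.79)
```

Emit:
jog_arm([
  [0.001,-0.002,0.02],
  [0,0,0.03],
  [0,0,0.03],
  [0,0,0.025],
  [0,0,0.02],
  [0,0,0.013],
  [0,0,0.008],
  [0,0,0],
  [0,0,0],
], twist=[0,0,0,0,0,0,0,0,0])

```text
time: 42.58
tool_pos: [423.5, 239.4, 54.4]
tcp_rot: [3.141, -0.001, 1.408]
contact_force: [-1.0, 0.5, 0.5]
grip_width: 69.9
finger_force: 0.0
```

Emit:
jog_arm([
  [0,0,0],
  [0,0,0],
  [0,0,0],
  [0,0,0],
  [0,0,0],
  [0,0,0],
  [0,0,0],
], twist=[0,0,0,0,0,0,0], jaw=0.025)

```text
time: 43.45
tool_pos: [423.2, 239.2, 53.9]
tcp_rot: [3.141, -0.0, 1.408]
contact_force: [0.7, 0.3, 0.2]
grip_width: 34.0
finger_force: 30.0
```

Emit:
jog_arm([
  [0,0,-0.005],
  [0,0,-0.015],
  [0,0,-0.025],
  [0,0,-0.03],
  [0,0,-0.03],
  [0,0,-0.015],
  [0,0,0],
  [0,0,0],
], twist=[0,0,0,0,0,0,0,0])

```text
time: 44.45
tool_pos: [422.5, 239.0, 173.1]
tcp_rot: [-3.14, 0.001, 1.408]
contact_force: [0.6, -0.3, -1.6]
grip_width: 34.2
finger_force: 30.0
```

```bash
python3 go.py "[(493.1,-104.7,173)]"
python3 - <<'E'
from h import *
s=bot.capture("scene");cv2.imwrite("pics/f.png",cv2.resize(s[120:240,310:430],(500,500),interpolation=2))
E
```

```text
pos [422.5 239.  173.1] yaw 1.4082 grip 34.2 t 44.45 F [ 0.6 -0.3 -1.6]
(493.1, -104.7, 173) -> tool mm [-3.277e+02  1.253e+02  1.000e-01]
```

View pics/f.png

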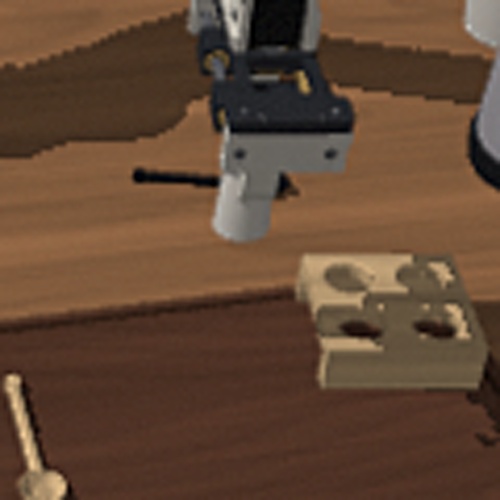

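The salt is held upright at (245,200). Carrying it to the left of the plate.

Emit:
jog_arm([
  [-0.013,0.005,0],
  [-0.026,0.01,0],
  [-0.04,0.015,0],
  [-0.045,0.0175,0],
  [-0.045,0.0175,0],
  [-0.045,0.0175,0],
  [-0.045,0.0175,0],
  [-0.035,0.013,0],
  [-0.022,0.008,0],
  [-0.0115,0.004,0],
], twist=[0,0,0,0,0,0,0,0,0,0])

```text
time: 45.75
tool_pos: [493.0, -106.0, 173.2]
tcp_rot: [-3.141, -0.0, 1.406]
contact_force: [-0.0, -0.6, -1.4]
grip_width: 34.5
finger_force: 30.0
```

Emit:
jog_arm([
  [0,0,0],
  [0,0,0.02],
  [0,0,0.03],
  [0,0,0.03],
  [0,0,0.02],
  [0,0,0.01],
  [0,0,0],
  [0,0,0],
], twist=[0,0,0,0,0,0,0,0])

```text
time: 46.75
tool_pos: [494.0, -104.1, 64.6]
tcp_rot: [3.14, 0.0, 1.409]
contact_force: [0.3, -0.5, -2.0]
grip_width: 34.1
finger_force: 30.0
```

```bash
python3 go.py "[(493.1,-104.7,46)]"
```

```text
pos [ 494.  -104.1   64.6] yaw 1.4086 grip 34.1 t 46.75 F [ 0.3 -0.5 -2. ]
(493.1, -104.7, 46) -> tool mm [-0.7 -0.8 18.6]
```

Emit:
jog_arm([
  [-0.0007,-0.0008,0.007],
  [0,0,0.006],
  [0,0,0.003],
  [0,0,0.002],
  [0,0,0],
  [0,0,0],
], twist=[0,0,0,0,0,0])

```text
time: 47.5
tool_pos: [492.6, -104.8, 45.9]
tcp_rot: [3.141, -0.0, 1.408]
contact_force: [-0.5, -1.4, -1.8]
grip_width: 34.0
finger_force: 30.0
```

Emit:
jog_arm([
  [0,0,0.0005],
  [0,0,0.0005],
  [0,0,0],
  [0,0,0],
], twist=[0,0,0,0])

```text
time: 48.0
tool_pos: [492.6, -104.8, 44.9]
tcp_rot: [3.141, -0.0, 1.408]
contact_force: [0.1, 0.0, -0.2]
grip_width: 34.1
finger_force: 30.0
```

Emit:
jog_arm([
  [0,0,0.0005],
  [0,0,0.0003],
  [0,0,0],
  [0,0,0],
], twist=[0,0,0,0])

```text
time: 48.5
tool_pos: [492.8, -104.9, 44.7]
tcp_rot: [3.141, 0.0, 1.408]
contact_force: [-1.0, 0.6, 6.7]
grip_width: 34.1
finger_force: 30.0
```

Emit:
jog_arm([
  [0,0,0],
  [0,0,0],
  [0,0,0],
  [0,0,0],
  [0,0,-0.01],
  [0,0,-0.025],
  [0,0,-0.035],
  [0,0,-0.035],
  [0,0,-0.02],
  [0,0,0],
], twist=[0,0,0,0,0,0,0,0,0,0], jaw=0.07)

```text
time: 49.75
tool_pos: [493.4, -105.1, 170.9]
tcp_rot: [3.137, 0.001, 1.408]
contact_force: [0.6, 0.0, -0.3]
grip_width: 70.4
finger_force: 0.0
```

Emit:
jog_arm([
  [0,0,0],
  [0,0,0],
  [0,0,0],
  [0,0,0],
  [0,0,0],
  [0,0,0],
  [0,0,0],
  [0,0,0],
  [0,0,0],
  [0,0,0],
], twist=[10.3,10.3,10.3,10.3,10.3,10.3,10.3,10.3,0,0], jaw=0.045)

```text
time: 51.0
tool_pos: [492.2, -104.7, 168.5]
tcp_rot: [-3.141, 0.001, -0.026]
contact_force: [0.8, 1.3, 0.5]
grip_width: 45.5
finger_force: 0.0
```

```bash
python3 go.py "[(488.3,83,170)]";python3 - <<'E'
from h import *
bot.capture("top");bot.capture("scene")
print("spoon",fit("top","spoon",18,0.,(252,187)),fit("scene","spoon",18,0.,(317,225)),"salt",fit("scene","salt",9))
E
```

```text
pos [ 492.2 -104.7  168.5] yaw -0.0265 grip 45.5 t 51.0 F [0.8 1.3 0.5]
(488.3, 83, 170) -> tool mm [  -8.9 -187.5   -1.5]
spoon (array([ 5.37321e+02,  8.30070e+01, -8.00000e-03]), np.float64(0.748), 0.64) (array([ 5.38802e+02,  8.15650e+01, -2.60000e-02]), np.float64(0.804), 0.57) salt (array([ 491.353, -104.931]), np.float64(0.921), 0.63)
```

Emit:
jog_arm([
  [-0.0085,-0.02,0],
  [0,-0.04,0],
  [0,-0.045,0],
  [0,-0.045,0],
  [0,-0.025,0.02],
  [0,-0.0125,0.03],
  [0,0,0.03],
  [0,0,0.02],
  [0,0,0],
  [0,0,0],
], twist=[0,0,0,0,0,0,0,0,0,0])

```text
time: 52.5
tool_pos: [489.8, 83.3, 69.9]
tcp_rot: [-3.141, -0.001, -0.029]
contact_force: [-0.2, 0.1, -0.2]
grip_width: 44.8
finger_force: 0.0
```

```bash
python3 go.py "[(488.7,83.2,21)]";python3 - <<'E'
from h import *
t=bot.capture("top");s=bot.capture("scene")
cv2.imwrite("pics/g.png",np.hstack([cv2.resize(s[160:260,280:370],(450,500),interpolation=2),cv2.resize(t[140:230,225:285],(333,500),interpolation=2)]))
E
```

```text
pos [489.8  83.3  69.9] yaw -0.0295 grip 44.8 t 52.5 F [-0.2  0.1 -0.2]
(488.7, 83.2, 21) -> tool mm [-1.1  0.2 48.9]
```

View pics/g.png

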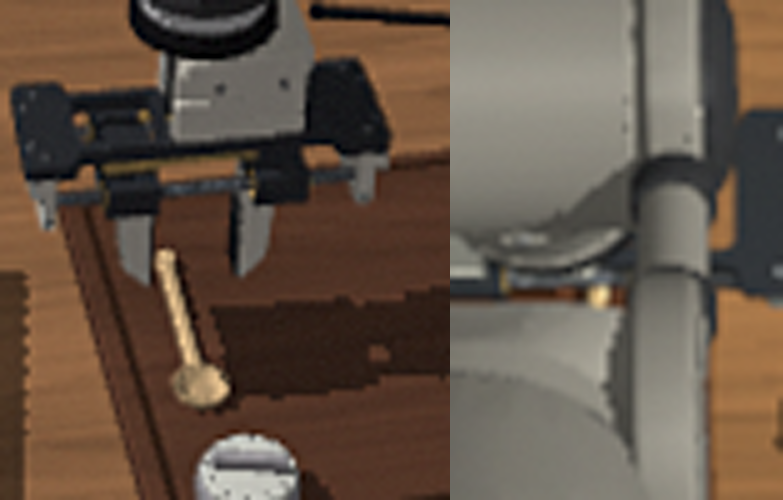

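The fingers straddle the handle, with tips at about (140,280) and (240,275) and the handle between them. Descending.

Emit:
jog_arm([
  [-0.001,0,0.015],
  [0,0,0.015],
  [0,0,0.01],
  [0,0,0.005],
  [0,0,0.0015],
  [0,0,0],
  [0,0,0],
  [0,0,0],
], twist=[0,0,0,0,0,0,0,0])

```text
time: 53.6
tool_pos: [488.8, 83.0, 22.8]
tcp_rot: [-3.142, -0.001, -0.03]
contact_force: [-0.7, 1.1, -0.7]
grip_width: 45.0
finger_force: 0.0
```

Emit:
jog_arm([
  [0,0,0.001],
  [0,0,0.0005],
  [0,0,0],
], twist=[0,0,0])

```text
time: 53.98
tool_pos: [488.6, 83.0, 21.0]
tcp_rot: [-3.142, 0.0, -0.03]
contact_force: [-0.4, -0.2, -0.1]
grip_width: 44.8
finger_force: 0.0
```

Emit:
jog_arm([
  [0,0,0],
  [0,0,0],
  [0,0,0],
  [0,0,0],
  [0,0,0],
  [0,0,0],
  [0,0,0],
  [0,0,0],
], twist=[0,0,0,0,0,0,0,0], jaw=0.0)

```text
time: 54.98
tool_pos: [488.6, 82.9, 21.0]
tcp_rot: [-3.142, -0.0, -0.03]
contact_force: [-0.9, 0.7, 0.4]
grip_width: 8.3
finger_force: 30.0
```

Emit:
jog_arm([
  [0,0,-0.005],
  [0,0,-0.015],
  [0,0,-0.025],
  [0,0,-0.035],
  [0,0,-0.035],
  [0,0,-0.02],
  [0,0,0],
  [0,0,0],
], twist=[0,0,0,0,0,0,0,0])

```text
time: 55.98
tool_pos: [488.1, 82.9, 155.6]
tcp_rot: [-3.142, 0.001, -0.03]
contact_force: [-0.1, -0.0, -1.7]
grip_width: 8.4
finger_force: 30.0
```

```bash
python3 go.py "[(451.6,-357.3,156)]";python3 - <<'E'
from h import *
t=bot.capture("top");s=bot.capture("scene")
print(fit("scene","spoon",156-3.5,-.03))
cv2.imwrite("pics/i.png",cv2.resize(s[140:250,270:390],(600,550),interpolation=2))
E
```

```text
pos [488.1  82.9 155.6] yaw -0.03 grip 8.4 t 55.98 F [-0.1 -0.  -1.7]
(451.6, -357.3, 156) -> tool mm [-2.330e+01  4.411e+02 -4.000e-01]
(array([ 4.06474e+02,  2.53171e+02, -3.82000e-01]), np.float64(0.339), 0.49)
```

View pics/i.png

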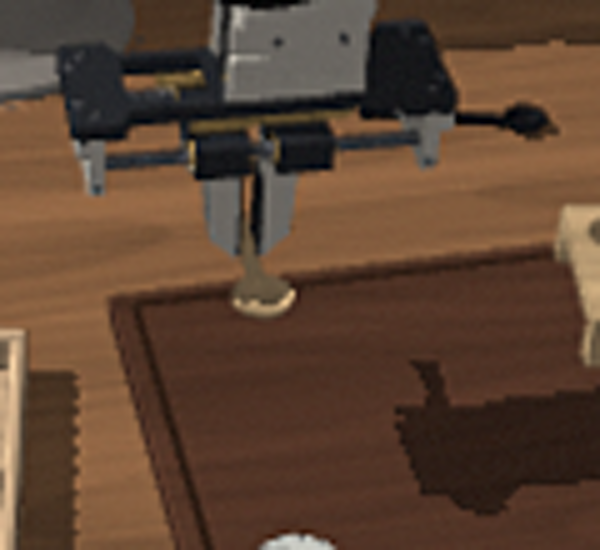

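The spoon is held with its bowl at (265,297). I'll check for droop.

Run:
```python
from h import *
for z in (100,120,140,157): print(z,((proj("scene",np.array([[537.,81.4,z]]))[0]-[270,140]+.5)*5).round())
print(((proj("scene",np.array([[488.,83,157]]))[0]-[270,140]+.5)*5).round())
```

```text
100 [257. 383.]
120 [259. 354.]
140 [260. 325.]
157 [262. 299.]
[245. 241.]
```

Level. Turning to the tray's direction and carrying.

Emit:
jog_arm([
  [0,0,0],
  [0.001,0.015,0],
  [0.003,0.03,0],
  [0.004,0.045,0],
  [0.004,0.05,0],
  [0.004,0.05,0],
  [0.004,0.05,0],
  [0.004,0.05,0],
  [0.004,0.05,0],
  [0.003,0.045,0],
], twist=[7.6,0,0,0,0,0,0,0,0,0])

```text
time: 57.38
tool_pos: [455.7, -304.5, 155.5]
tcp_rot: [-3.141, 0.001, -0.16]
contact_force: [1.1, 0.6, -0.3]
grip_width: 8.6
finger_force: 30.0
```

Emit:
jog_arm([
  [0.002,0.032,0],
  [0.002,0.017,0],
  [0,0.008,0],
  [0,0,0],
  [0,0,0],
], twist=[0,0,0,0,0])

```text
time: 58.0
tool_pos: [451.8, -357.9, 156.0]
tcp_rot: [-3.141, 0.0, -0.161]
contact_force: [0.5, 0.4, -0.9]
grip_width: 8.3
finger_force: 30.0
```

```bash
python3 go.py "[(451.3,-359.3,90),(451.3,-359.3,12)]"
```

```text
pos [ 451.8 -357.9  156. ] yaw -0.1612 grip 8.3 t 58.0 F [ 0.5  0.4 -0.9]
(451.3, -359.3, 90) -> tool mm [-0.3  1.5 66. ]
(451.3, -359.3, 12) -> tool mm [ 0. -0. 78.]
```

Emit:
jog_arm([
  [0,0.0015,0.02],
  [0,0,0.03],
  [0,0,0.03],
  [0,0,0.02],
  [0,0,0.012],
  [0,0,0],
  [0,0,0],
], twist=[0,0,0,0,0,0,0])

```text
time: 58.88
tool_pos: [452.0, -360.6, 44.9]
tcp_rot: [3.141, -0.001, -0.162]
contact_force: [0.7, -0.7, -0.7]
grip_width: 8.2
finger_force: 30.0
```

```bash
python3 go.py "[(451.3,-359.3,12)]";python3 - <<'E'
from h import *
t=bot.capture("top");s=bot.capture("scene")
cv2.imwrite("pics/j.png",cv2.resize(s[160:300,110:285],(750,600),interpolation=2))
E
```

```text
pos [ 452.  -360.6   44.9] yaw -0.1622 grip 8.2 t 58.88 F [ 0.7 -0.7 -0.7]
(451.3, -359.3, 12) -> tool mm [-0.9 -1.2 32.9]
```

View pics/j.png

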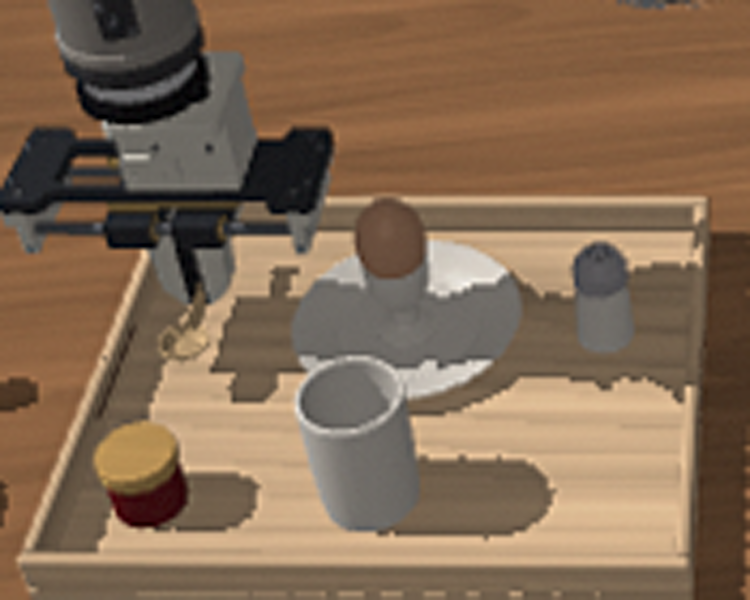

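The right end of the gripper body (332,140) clears the egg (357,240), and everything placed is standing. Lowering.

Emit:
jog_arm([
  [0,-0.001,0.01],
  [0,0,0.01],
  [0,0,0.006],
  [0,0,0.003],
  [0,0,0.0015],
  [0,0,0],
  [0,0,0],
  [0,0,0],
], twist=[0,0,0,0,0,0,0,0])

```text
time: 59.98
tool_pos: [451.6, -359.5, 13.7]
tcp_rot: [3.141, -0.0, -0.163]
contact_force: [-0.3, -0.4, -0.7]
grip_width: 8.5
finger_force: 30.0
```

Emit:
jog_arm([
  [0,0,0.0005],
  [0,0,0.0005],
  [0,0,0],
  [0,0,0],
], twist=[0,0,0,0])

```text
time: 60.48
tool_pos: [451.5, -359.4, 12.5]
tcp_rot: [-3.141, 0.0, -0.163]
contact_force: [0.0, 0.5, -0.1]
grip_width: 8.1
finger_force: 30.0
```

Emit:
jog_arm([
  [0,0,0.0005],
  [0,0,0.0005],
  [0,0,0],
  [0,0,0],
], twist=[0,0,0,0])

```text
time: 60.98
tool_pos: [451.6, -359.4, 12.0]
tcp_rot: [3.142, -0.0, -0.163]
contact_force: [-1.3, 1.6, 5.8]
grip_width: 8.4
finger_force: 30.0
```

Emit:
jog_arm([
  [0,0,0],
  [0,0,0],
  [0,0,0],
  [0,0,-0.005],
  [0,0,-0.02],
  [0,0,-0.035],
  [0,0,-0.04],
  [0,0,-0.045],
  [0,0,-0.045],
  [0,0,-0.02],
], twist=[0,0,0,0,0,0,0,0,0,0], jaw=0.03)

```text
time: 62.22
tool_pos: [452.2, -360.0, 224.9]
tcp_rot: [3.139, -0.004, -0.163]
contact_force: [-0.0, -0.4, -0.4]
grip_width: 30.2
finger_force: 0.0
```

Emit:
jog_arm([
  [0,-0.03,0],
  [0,-0.05,0],
  [0,-0.055,0],
  [0,-0.055,0],
  [0,-0.055,0],
  [0,-0.055,0],
  [0,-0.055,0],
  [0,-0.055,0],
  [0,-0.055,0],
  [0,-0.03,0],
], twist=[0,0,0,0,0,0,0,0,0,0])

```text
time: 63.48
tool_pos: [531.5, 131.7, 221.8]
tcp_rot: [-3.141, -0.0, -0.16]
contact_force: [0.8, -0.0, 0.4]
grip_width: 30.4
finger_force: 0.0
```

Run:
```python
from h import *
t=bot.capture("top");s=bot.capture("scene")
def T(q): g=-.163;c,s_=np.cos(g),np.sin(g);d=np.array(q[:2])-[521,-237];return np.round([c*d[0]+s_*d[1],-s_*d[0]+c*d[1]],1)
for l,z,y in(("plate",9,None),("egg_cup",14,None),("egg",63,None),("tumbler",9,None),("salt",9,None),("spoon",9,-.16),("jam_jar",9,None)):
    for c in("top","scene"):
        near=None
        if l=="spoon": near=proj(c,np.array([[451,-359,12.]]))[0]
        r=fit(c,l,z,y,near); print(l,c,r,T(r[0]) if r else "")
cv2.imwrite("pics/k.png",np.hstack([cv2.resize(s[170:300,115:285],(400,306),interpolation=2),cv2.resize(t[85:255,280:480],(400,340),interpolation=2)[:306]]))
```

```text
plate top (array([ 471.453, -232.541]), np.float64(0.838), 0.61) [-49.6  -3.6]
plate scene (array([ 473.021, -232.433]), np.float64(0.641), 0.82) [-48.1  -3.3]
egg_cup top (array([ 459.78 , -209.038]), np.float64(0.175), 0.66) [-64.9  17.7]
egg_cup scene (array([ 476.493, -233.263]), np.float64(0.589), 0.65) [-44.5  -3.5]
egg top (array([ 471.482, -233.612]), np.float64(0.923), 0.76) [-49.4  -4.7]
egg scene (array([ 470.102, -234.307]), np.float64(0.844), 0.5) [-50.7  -5.6]
tumbler top (array([ 609.077, -256.848]), np.float64(0.951), 0.7) [90.1 -5.3]
tumbler scene (array([ 609.444, -255.909]), np.float64(0.945), 0.67) [90.3 -4.3]
salt top (array([ 491.651, -105.402]), np.float64(0.9), 0.74) [-50.3 125.1]
salt scene (array([ 491.037, -105.521]), np.float64(0.908), 0.73) [-50.9 124.9]
spoon top (array([ 4.97792e+02, -3.66273e+02, -1.52000e-01]), np.float64(0.811), 0.61) [  -1.9 -131.3]
spoon scene (array([ 4.97581e+02, -3.65727e+02, -1.34000e-01]), np.float64(0.657), 0.5) [  -2.2 -130.8]
jam_jar top (array([ 592.722, -388.421]), np.float64(0.936), 0.97) [  95.3 -137.8]
jam_jar scene (array([ 590.847, -387.525]), np.float64(0.848), 0.63) [  93.3 -137.2]
```

View pics/k.png

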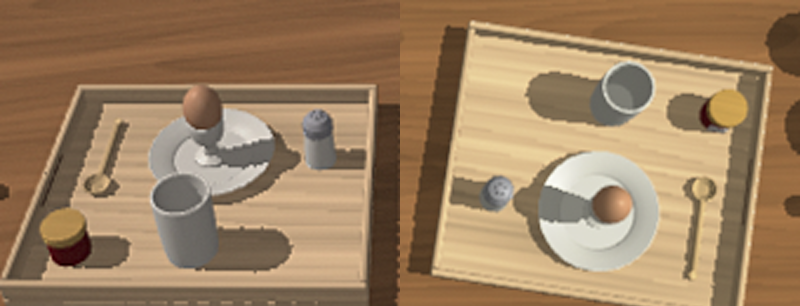

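The tray is laid as asked. The egg stands upright at (202,107), with the tumbler behind, the salt on the left, the spoon on the right with its bowl away, and the jar unmoved. Handing in.

```bash
python3 -c "
from plant import bot
print(bot.close_job())"
```

```text
the job is handed in; nothing more can be done
None
```

The breakfast tray is laid as asked and the job is handed in at about 64 s of 144 s; final camera fits put the egg, tumbler, salt and spoon within about 2 mm of target, with the plate and jam jar unmoved and the timer never approached.

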